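# Weigh the egg behind the shakers

## Robot

A 6-joint arm with a two-finger parallel gripper is mounted at the origin on the work surface. World frame = base frame: x ahead of the robot, y to its left, z up, the work surface at z = 0. Lengths are in mm, angles in rad, forces in N, time in s.
With the tool pointing down it reaches from about 300 to 775 mm from the base axis. Payload 14.6 kg.
Tool frame: the origin (TCP) lies midway between the tips of the shut fingers; the grasp point (between the pads) lies grasp_offset behind it (grasp_offset is the distance from the TCP to the grasp point, in mm); z points along the fingers, y is the line along which they close (so a half turn about z gives the same grasp; the last joint's range is limited). The gripper opens to 94 mm and grips with 3 to 60 N. Pads are 16 mm wide; open, the fingers measure 119 mm over their backs; the gripper's body (75 mm by 177 mm) begins 78 mm behind the grasp point.
Start: joints at [-1.404, 0.3, 1.521, -0, 1.321, -0.067], TCP at [127.415, -535.028, 205.446] pointing down, gripper open.
Joint ranges: [-3.03, 3.03], [-0.79, 2.21], [0.23, 2.52], [-1.04, 4.18], [0, 3.07], [-2.55, 2.55]. Speed limits (rad/s): [2.22, 2.22, 2.57, 3.14, 3.14, 3.14].

## Interface

Orientations are given as [roll, pitch, yaw] about the fixed x, y, z axes, in that order (R = Rz(yaw) Ry(pitch) Rx(roll)).
In Python, from cell import * gives the robot as it stands. The module is installed in compiled form; this text tells all that it offers.
- The arm moves only by the shell command python3 -m jog 'ROWS' [FORCE]. ROWS is JSON, a list of rows, each a list of 3 entries, a list of its own where there are three numbers: the finger opening in mm, from 0 to 94, then the shift along the tool's x, y, z in units of 50 mm (1.0 is 50 mm), then the turn about the tool's z in units of 180 degrees (1.0 is 180 degrees). In form: [[fingers, [dx, dy, dz], twist], ...]. A call has 1 to 20 rows; each row shifts and turns the commanded pose from where the row before left it, along the tool's axes as they then stand; what a row does not reach is not made up. A row lasts 1/10 s, in which the tool goes at most 50 mm and 8.59 degrees, less where a joint would pass 70% of its speed; a pose out of reach is approached as far as the arm can. A call with a number of a shift or a turn outside -1 to 1 is refused whole. A call with a gripper value outside its range is refused whole. The fingers move at their own pace and stop on an object; FORCE is the grip in N (left out, the last holds). Time passes only in rows, so rows that do not move let the fingers close. It gives the time, the measured TCP pose, the force, the opening and the grip force at its end, in the units of the state.
- read_state(): the state, without advancing time (a new reading comes with each control period).
- camera(name): name is "scene" or "top"; returns the picture (384x512x3 uint8, red, green, blue); there is no depth.
- calibration(name): a dict with "mtx" (3x3 intrinsics, pixels), "cam_to_world" (4x4, takes a point from camera to world coordinates). Camera axes: x right, y down, z forward; pixel columns grow to the right and rows downward; lengths in mm; the calibration is good to about 2 mm. A picture is of the moment at which its call begins. calibration takes no time and is no camera call.
- sign_off(): hands the job in; it is judged then, once.
Trained networks look in the newest picture that a camera, given by its name, has taken for a name from the list of things; names that differ only in an ending like _2 or _b are one class to them, and where a whole thing is asked for, a point or a joint stands for the part that bears it (a point fixed in the world has none). Each returns a list of dicts, best first, with "conf" (0 to 1); they miss things now and then, are a little off and sometimes report something else, mostly with a low value. They report only what shows in the picture. A call takes as long as a camera call. They do not tell look-alikes from the thing itself.
- regions_of(camera, query): "pixels" (384x512 bool, what is visible of it) and "rect" ([centre column, centre row, width, height] in pixels, round what is visible of it).
The state is a dict: "clock": time; "joints": joint angles; "qd": joint speeds; "effort": joint torques, N m; "eef_pos": TCP position; "eef_rot": TCP orientation; "wrist_force": force on the tool from outside, world axes, zero at the start; "moment": the same for the moment, N m; "finger_gap": finger opening in mm; "finger_force": force on a finger pad.
Only numpy, scipy, OpenCV 4.12 (cv2) and the standard library are available. Lean on these libraries where they do the work, as an engineer would, in place of code of your own. Each camera call takes 0.05 s, during which the arm holds its last target. There are 200 camera calls.

## Task

The egg is hemmed in by three spice shakers: first move all three shakers onto the side tray, standing upright, then lift the egg out and stand it on end in the green ring on the scale. Only then put the shakers back, each standing wholly on the pad of its own colour (they may have been mixed up before). Leave the egg on the scale, let go of everything, don't tip a shaker over or drop the egg, and don't push the carton of eggs about.

Things in the scene. Friction and masses are not known exactly. Their poses are not given: they have to be found in the camera images.
- shaker_red_c (a point): red shaker: upright cylinder, 54 mm in diameter, 125 mm tall, silver with red cap and band, 0.15 to 0.31 kg. The point is its centre, half-way up (62.5 mm above its underside); z is its upward axis. Grip it 35 to 40 mm above this point, so that the gripper's body clears the cap. At the start it stands on any one of the three pads, close beside the egg.
- shaker_yellow_c (a point): yellow shaker: upright cylinder, 54 mm in diameter, 125 mm tall, silver with yellow cap and band, 0.15 to 0.31 kg. The point is its centre, half-way up (62.5 mm above its underside); z is its upward axis. Grip it 35 to 40 mm above this point, so that the gripper's body clears the cap. At the start it stands on any one of the three pads, close beside the egg.
- shaker_blue_c (a point): blue shaker: upright cylinder, 54 mm in diameter, 125 mm tall, silver with blue cap and band, 0.15 to 0.31 kg. The point is its centre, half-way up (62.5 mm above its underside); z is its upward axis. Grip it 35 to 40 mm above this point, so that the gripper's body clears the cap. At the start it stands on any one of the three pads, close beside the egg.
- pad_red: red pad, where the red shaker belongs: flat red disc, 78 mm in diameter, 3 mm thick, fixed on a round white board (226 mm in diameter, 12 mm thick). Origin: centre of its underside (its top is 3 mm higher). The three pads lie 64 mm from the egg's first place, on three sides of it; there a low black ring stays, top 24 mm above the counter.
- pad_yellow: yellow pad, where the yellow shaker belongs: flat yellow disc, 78 mm in diameter, 3 mm thick, fixed on a round white board (226 mm in diameter, 12 mm thick). Origin: centre of its underside (its top is 3 mm higher). The three pads lie 64 mm from the egg's first place, on three sides of it; there a low black ring stays, top 24 mm above the counter.
- pad_blue: blue pad, where the blue shaker belongs: flat blue disc, 78 mm in diameter, 3 mm thick, fixed on a round white board (226 mm in diameter, 12 mm thick). Origin: centre of its underside (its top is 3 mm higher). The three pads lie 64 mm from the egg's first place, on three sides of it; there a low black ring stays, top 24 mm above the counter.
- egg_c (a point): brown egg: rigid, 44 mm wide, 57 mm tall, 60 g, standing on end in a low black ring on the white board (ring 41 mm outside, 32 mm inside, 12 mm high, its rim 20 mm below the point). The point is half-way up the egg, 28.5 mm above its lower end; z is its upward axis. Grip it from above by its middle; the shakers leave no room until they are gone.
- tray: side tray: low dark steel tray, fixed, 240 mm (its x) by 165 mm (its y) outside, rim 15 mm high, walls 4 mm thick, inner floor 4 mm above the counter. Origin: centre of its underside. Empty at the start, to the left or right of the board. Room for three shakers in a row along its x, 75 mm apart.
- scale_ring (a point): black kitchen scale, fixed, 160 x 130 mm, to the left or right of the board, with a round steel platter (104 mm, does not move) and on it a low green ring (41 mm outside, 32 mm inside, 12 mm high) that holds an egg on end. The point is the centre of the ring's mouth at its upper rim, 38 mm above the counter. A seated egg has its middle 20 mm above it.
- carton: bystander: grey half-dozen egg carton with six brown eggs, 105 (x) by 155 (y) by 69 mm, at the far side. Origin: centre of its underside. (A lidded steel tub and green-tipped tongs also lie at the far side.)
Not all that is in view belongs to the job. Leave any turquoise look-alike of the part that bears shaker_red_c alone. What is shaped like the part that bears shaker_blue_c but black is not meant.

How it is judged (in metres and radians):
On the way, in this order (a step that is already met when the one before it is completed fails the run):
1. all three shakers stand upright on the floor of the side tray (x of shaker_red_c in the frame of tray between -0.095 and 0.095 m and y of shaker_red_c in the frame of tray between -0.058 and 0.058 m and z of each of shaker_red_c, shaker_yellow_c, shaker_blue_c in the frame of tray below 0.072 m and angle between each of shaker_red_c, shaker_yellow_c, shaker_blue_c's own z axis and vertical below 0.1 rad and x of shaker_yellow_c in the frame of tray between -0.095 and 0.095 m and y of shaker_yellow_c in the frame of tray between -0.058 and 0.058 m and x of shaker_blue_c in the frame of tray between -0.095 and 0.095 m and y of shaker_blue_c in the frame of tray between -0.058 and 0.058 m), for 0.2 s.
2. the egg stands in the green ring on the scale while the three shakers are still in the tray (all of step 1 and horizontal distance between egg_c and scale_ring below 0.01 m and z of egg_c in the frame of scale_ring between 0.014 and 0.026 m and angle between egg_c's own z axis and vertical below 0.45 rad), for 0.2 s.
At the end, for the whole second after the job is handed in: Each shaker upright (0.1 rad) on its own colour's pad, within 14 mm of its centre; the egg on end (0.45 rad) in the scale's green ring, within 10 mm of its axis, its middle 14 to 26 mm above the rim; carton within 30 mm of its place; all released and still so for a second (horizontal distance between shaker_red_c and pad_red below 0.014 m and z of shaker_red_c in the frame of pad_red between 0.06 and 0.07 m and angle between each of shaker_red_c, shaker_yellow_c, shaker_blue_c's own z axis and vertical below 0.1 rad and horizontal distance between shaker_yellow_c and pad_yellow below 0.014 m and z of shaker_yellow_c in the frame of pad_yellow between 0.06 and 0.07 m and horizontal distance between shaker_blue_c and pad_blue below 0.014 m and z of shaker_blue_c in the frame of pad_blue between 0.06 and 0.07 m and horizontal distance between egg_c and scale_ring below 0.01 m and z of egg_c in the frame of scale_ring between 0.014 and 0.026 m and angle between egg_c's own z axis and vertical below 0.45 rad and distance of carton from where it was at the start of the episode below 0.03 m); the robot touches nothing.
It fails at once if the red shaker is tipped over (angle between shaker_red_c's own z axis and vertical above 0.8 rad).
It fails at once if the yellow shaker is tipped over (angle between shaker_yellow_c's own z axis and vertical above 0.8 rad).
It fails at once if the blue shaker is tipped over (angle between shaker_blue_c's own z axis and vertical above 0.8 rad).
It fails at once if the egg falls onto the board, the tray or the counter (height (world z) of egg_c below 0.036 m).
It fails at once if the carton of eggs is pushed out of its place by more than 30 mm (distance of carton from where it was at the start of the episode above 0.03 m).
It also fails if it takes over 144 s, if anything falls off the work surface, if the arm or the gripper's body presses on something with over 40 N, if the wrist force passes 120 N, or if a joint passes its speed limit or range.

## Working session

There is one attempt and no reset: what is moved stays moved. The work goes in short steps, Python scripts to look and compute and a shell command to move; the robot and the scene stay as the last step left them, time stands still between calls to the robot, and variables do not carry over. Pictures are saved under pics/ and viewed, at most 14 in all, crops included, and the job is handed in when it is done.

```bash
mkdir -p pics
python3 - <<'E'
from cell import *
import cv2,numpy as np
for n in("scene","top"):
    im=camera(n); cv2.imwrite(f"pics/{n}0.png",im[:,:,::-1])
    c=calibration(n); print(n,np.round(c["mtx"],1).tolist(),np.round(c["cam_to_world"],3).tolist())
    for q in["shaker_red_c","shaker_yellow_c","shaker_blue_c","pad_red","pad_yellow","pad_blue","egg_c","tray","scale_ring","carton"]:
        try: print(q,[(round(r["conf"],2),np.round(r["rect"]).tolist()) for r in regions_of(n,q)][:4])
        except Exception as e: print(q,e)
s=read_state();print({k:np.round(v,3).tolist() for k,v in s.items()})
E
```

```text
scene [[359.9, 0.0, 254.5], [0.0, 359.9, 187.6], [0.0, 0.0, 1.0]] [[-0.65, 0.583, -0.487, 1096.882], [0.76, 0.5, -0.415, 375.74], [0.001, -0.64, -0.768, 807.21], [0.0, 0.0, 0.0, 1.0]]
shaker_red_c [(0.91, [218.0, 156.0, 23.0, 48.0]), (0.66, [292.0, 169.0, 21.0, 44.0])]
shaker_yellow_c [(0.65, [312.0, 185.0, 23.0, 44.0])]
shaker_blue_c [(0.66, [263.0, 180.0, 17.0, 45.0]), (0.57, [242.0, 139.0, 20.0, 42.0])]
pad_red [(0.66, [263.0, 198.0, 25.0, 17.0])]
pad_yellow [(0.45, [309.0, 205.0, 27.0, 16.0])]
pad_blue [(0.43, [288.0, 183.0, 26.0, 14.0])]
egg_c [(0.68, [289.0, 193.0, 17.0, 22.0])]
tray [(0.79, [381.0, 251.0, 101.0, 100.0])]
scale_ring [(0.77, [207.0, 135.0, 53.0, 41.0]), (0.52, [381.0, 249.0, 103.0, 101.0])]
carton [(0.9, [290.0, 273.0, 71.0, 67.0])]
top [[380.9, 0.0, 251.5], [0.0, 380.9, 195.0], [0.0, 0.0, 1.0]] [[-0.008, -0.998, 0.061, 551.193], [-1.0, 0.007, -0.008, 9.148], [0.008, -0.061, -0.998, 969.763], [0.0, 0.0, 0.0, 1.0]]
shaker_red_c [(0.92, [329.0, 192.0, 32.0, 31.0]), (0.77, [248.0, 240.0, 23.0, 24.0])]
shaker_yellow_c [(0.69, [211.0, 225.0, 27.0, 26.0])]
shaker_blue_c [(0.82, [327.0, 240.0, 33.0, 25.0])]
pad_red [(0.82, [258.0, 203.0, 33.0, 17.0])]
pad_yellow [(0.61, [217.0, 223.0, 24.0, 34.0])]
pad_blue [(0.67, [248.0, 230.0, 34.0, 28.0])]
egg_c [(0.76, [239.0, 213.0, 19.0, 16.0])]
tray [(0.58, [128.0, 231.0, 74.0, 98.0])]
scale_ring [(0.82, [380.0, 237.0, 62.0, 69.0])]
carton [(0.8, [178.0, 142.0, 74.0, 63.0])]
{'clock': 1.1, 'joints': [-1.404, 0.3, 1.521, -0.0, 1.321, -0.067], 'qd': [0.0, 0.001, 0.0, -0.001, -0.0, 0.001], 'effort': [0.001, -53.167, -35.292, 0.071, 0.021, 0.0], 'eef_pos': [127.423, -535.025, 205.437], 'eef_rot': [-3.142, 0.0, 0.234], 'wrist_force': [0.393, -0.316, 0.288], 'moment': [0.028, -0.008, 0.019], 'finger_force': 0.0, 'finger_gap': 94.027}
```

View pics/scene0.png

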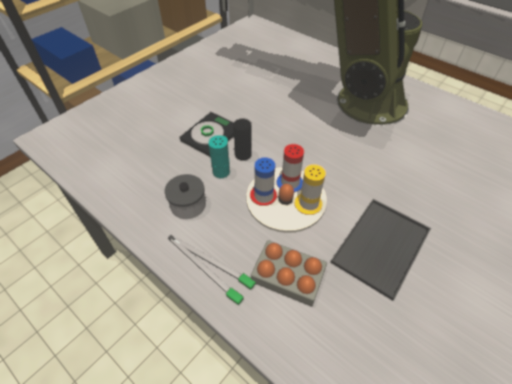

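View pics/top0.png

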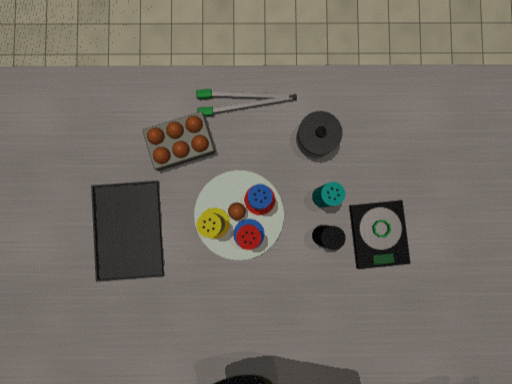

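The decoys are a turquoise shaker at (329,192) and a black one at (327,240) in the top view. The real shakers on the white board have caps at blue (260,197), red (249,237) and yellow (210,225). Red and blue look swapped, and I'll check that in a crop.

```bash
cat > h.py <<'E'
from cell import *
import cv2,numpy as np
def px2w(n,u,v,z):
    c=calibration(n);T=np.array(c["cam_to_world"]);d=T[:3,:3]@np.linalg.inv(c["mtx"])@[u,v,1];o=T[:3,3]
    return (o+d*(z-o[2])/d[2])[:2]
def w2px(n,p):
    c=calibration(n);T=np.linalg.inv(c["cam_to_world"]);q=np.array(c["mtx"])@(T[:3,:3]@p+T[:3,3]);return q[:2]/q[2]
def circ(n,p,z,r):
    return np.array([w2px(n,np.array([p[0]+r*np.cos(a),p[1]+r*np.sin(a),z])) for a in np.linspace(0,2*np.pi,40)])
def shot(n,box,f,name,circles=()):
    im=np.ascontiguousarray(camera(n)[:,:,::-1]);x,y,w,h=box
    o=cv2.resize(im[y:y+h,x:x+w],None,fx=f,fy=f,interpolation=cv2.INTER_CUBIC)
    for p,z,r,c in circles:
        cv2.polylines(o,[np.int32((circ(n,p,z,r)-[x,y]+.5)*f)],True,c,1)
    cv2.imwrite(f"pics/{name}.png",o)
def st():
    s=read_state();print({k:np.round(s[k],2).tolist() for k in("clock","eef_pos","eef_rot","wrist_force","finger_gap","finger_force")})
E
python3 - <<'E'
from h import *
import cell;print([x for x in dir(cell) if x[0]!='_'],getattr(cell,'grasp_offset',None))
im=camera("top")
def col(m,lab):
    m=m.astype(np.uint8);n,l,s,c=cv2.connectedComponentsWithStats(m);
    return [(c[i].round(1).tolist(),int(s[i,4]),s[i,:4].tolist()) for i in range(1,n) if s[i,4]>25]
hsv=cv2.cvtColor(im,cv2.COLOR_RGB2HSV);H,S,V=[hsv[:,:,i].astype(int) for i in range(3)]
roi=np.zeros(H.shape,bool);roi[165:265,190:290]=1
m=roi&(S<60)&(V>140)|roi&(S>110);ys,xs=np.where(m);
big=max(cv2.findContours(((m)).astype(np.uint8),0,1)[0],key=cv2.contourArea)
e=cv2.fitEllipse(cv2.convexHull(big));print("board",e,b:=px2w("top",*e[0],12))
g=(H>50)&(H<80)&(S>120);
for c in col(g,''):print("green",c,px2w("top",*c[0],34))
for r in regions_of("top","tray")[:1]:
    (c,wh,a)=R=cv2.minAreaRect(cv2.findContours(r["pixels"].astype(np.uint8),0,1)[0][0]);print(R,px2w("top",*c,10)); print([px2w("top",*p,12).round() for p in cv2.boxPoints(R)])
for n,u,v in(("blue",260,197),("red",249,237),("yel",210,225)):
    p=px2w("top",u,v,140);d=p-b;print(n,p,np.hypot(*d),np.degrees(np.arctan2(d[1],d[0])))
G=(0,255,0)
circles=[(b,12,113,(0,255,255))]+[(px2w("top",u,v,140),140,27,G) for u,v in((260,197),(249,237),(210,225))]+[(px2w("top",u,v,140),15,39,(255,0,255)) for u,v in((260,197),(249,237),(210,225))]
shot("top",(185,160,110,110),5,"c1",circles)
E
```

```text
['Unreachable', 'calibration', 'camera', 'grasp_offset', 'read_state', 'regions_of', 'sign_off'] 18.8
board ((238.48831176757812, 214.79608154296875), (89.5335464477539, 89.99398040771484), 3.142324447631836) [560.30309729  34.30947081]
green ([203.6, 93.7], 119, [197, 90, 15, 9]) [863.11213456 119.20484823]
green ([206.1, 110.9], 98, [198, 107, 15, 9]) [819.40433184 112.98277833]
green ([381.6, 228.4], 94, [373, 220, 18, 17]) [ 524.02810909 -317.32247108]
green ([383.4, 258.7], 166, [373, 254, 22, 11]) [ 450.23639077 -319.61064523]
((126.82685852050781, 230.72959899902344), (98.24580383300781, 69.05276489257812), 86.42366790771484) [522.63423504 314.12749069]
[array([641., 409.]), array([651., 236.]), array([406., 219.]), array([397., 390.])]
blue [597.51225837 -16.21199253] 62.74503905657138 -53.62827811166851
red [510.83325258   8.43695233] 55.82698942389984 -152.39062407077716
yel [537.44419069  92.89171262] 62.884089134630706 111.3158275960954
```

View pics/c1.png

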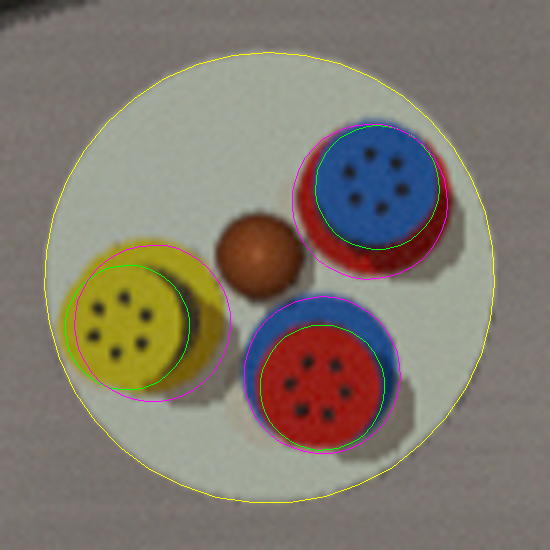

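The crop confirms it. The yellow shaker (crop 124,325) is on the yellow pad, the red one (322,387) on the blue pad and the blue one (377,185) on the red pad, with the egg at (259,256). The circles fit to within about 1 px.

Run:
```python
from h import *
b=px2w("top",236.3,210.7,46);print("egg",b)
for n,u,v,z in(("Sblue",259.9,196.5,140),("Sred",248.9,236.9,140),("Syel",209.3,224.5,140),("Pred",259.3,199.5,15),("Pblue",248.9,234.3,15),("Pyel",213.5,222.9,15)):
    p=px2w("top",u,v,z);d=p-b;print(n,p.round(1),np.hypot(*d).round(1),np.degrees(np.arctan2(d[1],d[0])).round(1))
print("ring",px2w("top",381.3,228.4,36))
im=camera("top")
```

```text
egg [569.93342788  38.66112773]
Sblue [598.6 -16. ] 61.7 -62.3
Sred [511.1   8.7] 66.1 -153.0
Syel [538.5  94.4] 64.0 119.4
Pred [598.2 -18.2] 63.5 -63.6
Pblue [511.5   8.5] 65.8 -152.7
Pyel [540.5  96.8] 65.1 116.8
ring [ 524.09206108 -315.88785853]
```

Measured positions: egg (570,39), with the pads around it at -63°, -153° and 117°. I'll pick the yellow shaker first and move above it.

```bash
cat >> h.py <<'E'
def to(x,y,z,yaw=None):
    s=read_state();p=s["eef_pos"];r=s["eef_rot"]
    from scipy.spatial.transform import Rotation as R
    d=R.from_euler("xyz",r).as_matrix().T@(np.array([x,y,z])-p)/50
    t=0 if yaw is None else -(yaw-np.degrees(r[2])+180)%360
    t=None if yaw is None else -(((yaw-np.degrees(r[2])+180)%360)-180)/180
    print("pos",np.round(p,1),"yaw",np.degrees(r[2]).round(1),"| delta units",d.round(3),"twist",t and round(t,4),"norm",np.linalg.norm(d).round(2),"t",round(s["clock"],1),"gap",round(s["finger_gap"],1),"F",round(s["finger_force"],1))
E
python3 -m jog '[[94,[0.6,-0.57,0],0],[94,[0.6,-0.57,0],0],[94,[0.6,-0.57,0],0],[94,[0.6,-0.57,0],0],[94,[0.6,-0.57,0],0],[94,[0.6,-0.57,0],0],[94,[0.6,-0.57,0],0],[94,[0.6,-0.57,0],0],[94,[0.6,-0.57,0],0],[94,[0.6,-0.57,0],0],[94,[0.6,-0.57,0],0],[94,[0.6,-0.57,0],0],[94,[0.6,-0.57,0],0],[94,[0.6,-0.57,0],0],[94,[0.6,-0.57,0],0],[94,[0.6,-0.57,0],0],[94,[0.6,-0.57,0],0],[94,[0.6,-0.57,0],0]]'
python3 -m jog '[[80,[0,0,0],-0.048],[80,[0,0,0],-0.048],[80,[0,0,0],-0.048],[80,[0,0,0],-0.048],[80,[0,0,0],-0.048],[80,[0,0,0],-0.048],[80,[0,0,0],-0.048],[80,[0,0,0],-0.048],[80,[0,0,0],-0.048],[80,[0,0,0],-0.048],[80,[0,0,0],-0.048],[80,[0,0,0],-0.048],[80,[0,0,0],0]]'
python3 -c "
from h import *
to(539,95,205,117)"
```

```text
clock: 3.1
eef_pos: [534.6, 90.8, 205.5]
eef_rot: [3.142, -0.0, 0.234]
wrist_force: [0.2, -0.3, 0.5]
finger_gap: 94.1
finger_force: 0.0
clock: 4.4
eef_pos: [533.9, 89.1, 205.5]
eef_rot: [3.142, -0.0, 2.036]
wrist_force: [-0.1, 0.8, 0.3]
finger_gap: 80.0
finger_force: 0.0
pos [533.9  89.1 205.5] yaw 116.7 | delta units [0.059 0.144 0.009] twist -0.0018 norm 0.16 t 4.4 gap 80.0 F 0.0
```

```bash
python3 -m jog '[[80,[0.06,0.144,0],0],[80,[0,0,0.4],0],[80,[0,0,0.4],0],[80,[0,0,0.4],0],[80,[0,0,0.4],0],[80,[0,0,0.4],0],[80,[0,0,0.2],0],[80,[0,0,0],0],[50,[0,0,0],0],[50,[0,0,0],0],[50,[0,0,0],0],[50,[0,0,0],0],[50,[0,0,0],0],[50,[0,0,0],0]]' 30
python3 -c "
from h import *
to(539,95,95,117)"
```

```text
clock: 5.8
eef_pos: [539.2, 95.0, 96.0]
eef_rot: [3.141, 0.0, 2.034]
wrist_force: [-1.8, -0.2, 6.0]
finger_gap: 54.0
finger_force: 29.9
pos [539.2  95.   96. ] yaw 116.5 | delta units [ 0.002 -0.004  0.02 ] twist -0.0027 norm 0.02 t 5.8 gap 54.0 F 29.9
```

```bash
python3 -m jog '[[50,[0,0,-0.2],0],[50,[0,0,-0.4],0],[50,[0,0,-0.5],0],[50,[0,0,-0.5],0],[50,[0,0,-0.5],0],[50,[0,0,-0.5],0],[50,[0,0,-0.2],0],[50,[0.2,0.17,0],0],[50,[0.45,0.385,0],0],[50,[0.45,0.385,0],0],[50,[0.45,0.385,0],0],[50,[0.45,0.385,0],0],[50,[0.45,0.385,0],0],[50,[0.45,0.385,0],0],[50,[0.45,0.385,0],0],[50,[0.16,0.135,0],0]]'
python3 -m jog '[[50,[0,0,0],-0.047],[50,[0,0,0],-0.047],[50,[0,0,0],-0.047],[50,[0,0,0],-0.047],[50,[0,0,0],-0.047],[50,[0,0,0],-0.047],[50,[0,0,0],-0.047],[50,[0,0,0],-0.047],[50,[0,0,0],0]]'
python3 -c "
from h import *
to(595,319,87,184)
shot('top',(60,110,220,180),3.5,'t1',[((523+k*72,314+k*5),4,27,(0,255,0)) for k in(-1,0,1)])"
```

```text
clock: 7.4
eef_pos: [594.1, 322.0, 232.8]
eef_rot: [-3.139, -0.001, 2.036]
wrist_force: [0.3, 0.0, -2.4]
finger_gap: 53.5
finger_force: 29.9
clock: 8.3
eef_pos: [594.5, 319.0, 234.1]
eef_rot: [-3.141, -0.002, -3.066]
wrist_force: [0.4, 0.2, -2.7]
finger_gap: 53.9
finger_force: 29.9
pos [594.5 319.  234.1] yaw -175.7 | delta units [-1.500e-02  1.000e-03  2.942e+00] twist 0.0019 norm 2.94 t 8.3 gap 53.9 F 29.9
```

View pics/t1.png

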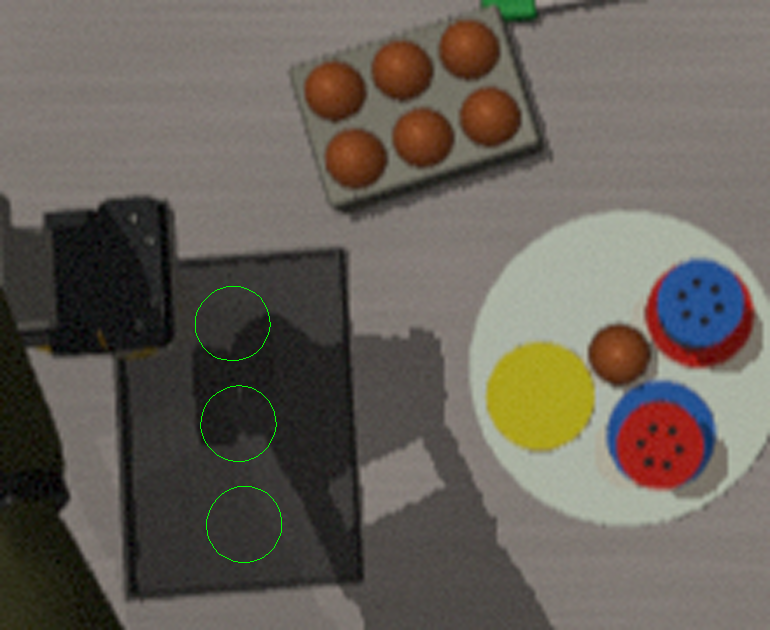

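The slots lie centrally in the tray. The uncovered yellow pad is at crop (540,396), which matches my estimate. Lowering and releasing the yellow shaker.

```bash
python3 -m jog '[[50,[0,0,0.3],0],[50,[0,0,0.5],0],[50,[0,0,0.5],0],[50,[0,0,0.5],0],[50,[0,0,0.5],0],[50,[0,0,0.3],0],[50,[0,0,0.2],0],[50,[0,0,0.1],0],[50,[0,0,0.05],0],[50,[0,0,0.02],0],[50,[0,0,0],0],[80,[0,0,0],0],[80,[0,0,0],0],[80,[0,0,0],0],[80,[0,0,0],0]]'
python3 -c "
from h import *
to(595,319,232,184);st()"
```

```text
clock: 9.85
eef_pos: [594.9, 319.1, 87.2]
eef_rot: [3.141, 0.0, -3.068]
wrist_force: [-0.4, -0.9, 0.7]
finger_gap: 79.1
finger_force: 0.0
pos [594.9 319.1  87.2] yaw -175.8 | delta units [-3.000e-03 -1.000e-03 -2.895e+00] twist 0.0011 norm 2.9 t 9.8 gap 79.1 F 0.0
{'clock': 9.85, 'eef_pos': [594.9, 319.07, 87.23], 'eef_rot': [3.14, 0.0, -3.07], 'wrist_force': [-0.39, -0.89, 0.72], 'finger_gap': 79.06, 'finger_force': 0.0}
```

```bash
python3 -m jog '[[80,[0,0,-0.3],0],[80,[0,0,-0.5],0],[80,[0,0,-0.6],0],[80,[0,0,-0.6],0],[80,[0,0,-0.6],0],[80,[0,0,-0.3],0],[80,[0.04,-0.6,0],0],[80,[0.04,-0.6,0],0],[80,[0.04,-0.6,0],0],[80,[0.04,-0.6,0],0],[80,[0.04,-0.6,0],0],[80,[0.04,-0.6,0],0],[80,[0.04,-0.6,0],0],[80,[0.04,-0.6,0],0],[80,[0.04,-0.6,0],0],[80,[0.04,-0.6,0],0],[80,[0.01,-0.6,0],0],[80,[0,-0.1,0],0]]'
python3 -m jog '[[80,[0,0,0],0.047],[80,[0,0,0],0.047],[80,[0,0,0],0.047],[80,[0,0,0],0.047],[80,[0,0,0],0.047],[80,[0,0,0],0.047],[80,[0,0,0],0.047],[80,[0,0,0],0.044],[80,[0,0,0],0]]'
python3 -c "
from h import *
to(598.6,-16.5,95.7,117)"
```

```text
clock: 11.65
eef_pos: [599.0, -19.2, 233.2]
eef_rot: [-3.141, 0.001, -3.071]
wrist_force: [-0.6, -0.5, 0.6]
finger_gap: 79.9
finger_force: 0.0
clock: 12.55
eef_pos: [599.0, -15.9, 232.8]
eef_rot: [3.141, 0.0, 2.041]
wrist_force: [0.1, -0.3, 0.3]
finger_gap: 79.8
finger_force: 0.0
pos [599.  -15.9 232.8] yaw 117.0 | delta units [-0.006 -0.015  2.743] twist -0.0002 norm 2.74 t 12.6 gap 79.8 F 0.0
```

```bash
python3 -m jog '[[80,[0,0,0.4],0],[80,[0,0,0.5],0],[80,[0,0,0.5],0],[80,[0,0,0.5],0],[80,[0,0,0.5],0],[80,[0,0,0.24],0],[80,[0,0,0.1],0],[80,[0,0,0],0],[50,[0,0,0],0],[50,[0,0,0],0],[50,[0,0,0],0],[50,[0,0,0],0],[50,[0,0,0],0],[50,[0,0,0],0]]' 30
python3 -m jog '[[50,[0,0,-0.2],0],[50,[0,0,-0.4],0],[50,[0,0,-0.5],0],[50,[0,0,-0.5],0],[50,[0,0,-0.5],0],[50,[0,0,-0.5],0],[50,[0,0,-0.2],0],[50,[0.3,0.075,0],0],[50,[0.57,0.143,0],0],[50,[0.57,0.143,0],0],[50,[0.57,0.143,0],0],[50,[0.57,0.143,0],0],[50,[0.57,0.143,0],0],[50,[0.57,0.143,0],0],[50,[0.57,0.143,0],0],[50,[0.57,0.143,0],0],[50,[0.57,0.143,0],0],[50,[0.57,0.143,0],0],[50,[0.57,0.143,0],0],[50,[0,0,0],0]]'
python3 -m jog '[[50,[0,0,0],-0.047],[50,[0,0,0],-0.047],[50,[0,0,0],-0.047],[50,[0,0,0],-0.047],[50,[0,0,0],-0.047],[50,[0,0,0],-0.047],[50,[0,0,0],-0.047],[50,[0,0,0],-0.044],[50,[0,0,0],0]]'
python3 -c "
from h import *
to(523,314,85,184)"
```

```text
clock: 13.95
eef_pos: [599.2, -16.6, 95.4]
eef_rot: [3.141, 0.0, 2.043]
wrist_force: [0.5, 0.6, 3.9]
finger_gap: 53.5
finger_force: 30.0
clock: 15.95
eef_pos: [520.7, 316.7, 233.1]
eef_rot: [-3.139, -0.001, 2.047]
wrist_force: [-0.4, -0.1, -1.7]
finger_gap: 54.2
finger_force: 30.0
clock: 16.85
eef_pos: [522.3, 313.2, 233.8]
eef_rot: [-3.141, -0.002, -3.066]
wrist_force: [-0.6, 0.4, -2.1]
finger_gap: 53.7
finger_force: 30.0
pos [522.3 313.2 233.8] yaw -175.7 | delta units [-0.02   0.017  2.976] twist 0.0019 norm 2.98 t 16.9 gap 53.7 F 30.0
```

```bash
python3 -m jog '[[50,[0,0,0.3],0],[50,[0,0,0.5],0],[50,[0,0,0.5],0],[50,[0,0,0.5],0],[50,[0,0,0.5],0],[50,[0,0,0.3],0],[50,[0,0,0.2],0],[50,[0,0,0.1],0],[50,[0,0,0.05],0],[50,[0,0,0.03],0],[50,[0,0,0],0],[80,[0,0,0],0],[80,[0,0,0],0],[80,[0,0,0],0],[80,[0,0,0],0]]'
python3 -m jog '[[80,[0,0,-0.3],0],[80,[0,0,-0.5],0],[80,[0,0,-0.6],0],[80,[0,0,-0.6],0],[80,[0,0,-0.6],0],[80,[0,0,-0.3],0],[80,[0.062,-0.55,0],0],[80,[0.062,-0.55,0],0],[80,[0.062,-0.55,0],0],[80,[0.062,-0.55,0],0],[80,[0.062,-0.55,0],0],[80,[0.062,-0.55,0],0],[80,[0.062,-0.55,0],0],[80,[0.062,-0.55,0],0],[80,[0.062,-0.55,0],0],[80,[0.062,-0.55,0],0],[80,[0.062,-0.55,0],0],[80,[0,0,0],0]]'
python3 -m jog '[[80,[0,0,0],-0.045],[80,[0,0,0],-0.045],[80,[0,0,0],-0.038],[80,[0,0,0],0]]'
python3 -c "
from h import *
to(511.2,8.6,95.7,207)"
```

```text
clock: 18.35
eef_pos: [522.9, 313.5, 86.2]
eef_rot: [3.141, 0.0, -3.068]
wrist_force: [0.4, -0.5, -0.3]
finger_gap: 79.3
finger_force: 0.0
clock: 20.15
eef_pos: [511.0, 6.9, 232.2]
eef_rot: [-3.141, 0.001, -3.071]
wrist_force: [0.1, 0.3, 0.4]
finger_gap: 79.9
finger_force: 0.0
clock: 20.55
eef_pos: [511.1, 9.8, 231.8]
eef_rot: [-3.141, 0.001, -2.664]
wrist_force: [0.8, -0.2, 1.0]
finger_gap: 80.0
finger_force: 0.0
pos [511.1   9.8 231.8] yaw -152.6 | delta units [ 0.012 -0.022  2.722] twist 0.0021 norm 2.72 t 20.6 gap 80.0 F 0.0
```

```bash
python3 -m jog '[[80,[0,0,0.4],0],[80,[0,0,0.5],0],[80,[0,0,0.5],0],[80,[0,0,0.5],0],[80,[0,0,0.5],0],[80,[0,0,0.22],0],[80,[0,0,0.1],0],[80,[0,0,0],0],[50,[0,0,0],0],[50,[0,0,0],0],[50,[0,0,0],0],[50,[0,0,0],0],[50,[0,0,0],0],[50,[0,0,0],0]]' 30
python3 -m jog '[[50,[0,0,-0.2],0],[50,[0,0,-0.4],0],[50,[0,0,-0.5],0],[50,[0,0,-0.5],0],[50,[0,0,-0.5],0],[50,[0,0,-0.5],0],[50,[0,0,-0.2],0],[50,[-0.077,0.267,0],0],[50,[-0.154,0.535,0],0],[50,[-0.154,0.535,0],0],[50,[-0.154,0.535,0],0],[50,[-0.154,0.535,0],0],[50,[-0.154,0.535,0],0],[50,[-0.154,0.535,0],0],[50,[-0.154,0.535,0],0],[50,[-0.154,0.535,0],0],[50,[-0.154,0.535,0],0],[50,[-0.154,0.535,0],0],[50,[-0.077,0.267,0],0],[50,[0,0,0],0]]'
python3 -m jog '[[50,[0,0,0],0.045],[50,[0,0,0],0.045],[50,[0,0,0],0.04],[50,[0,0,0],0]]'
python3 -c "
from h import *
to(451,309,85,184)"
```

```text
clock: 21.95
eef_pos: [511.2, 9.3, 95.3]
eef_rot: [-3.141, 0.001, -2.666]
wrist_force: [-0.1, 0.0, 5.4]
finger_gap: 53.7
finger_force: 29.9
clock: 23.95
eef_pos: [450.6, 310.9, 233.7]
eef_rot: [3.142, -0.002, -2.664]
wrist_force: [-0.4, -0.1, -1.4]
finger_gap: 53.9
finger_force: 29.9
clock: 24.35
eef_pos: [451.7, 308.7, 234.5]
eef_rot: [-3.141, -0.001, -3.077]
wrist_force: [-0.5, 0.1, -1.2]
finger_gap: 53.8
finger_force: 29.9
pos [451.7 308.7 234.5] yaw -176.3 | delta units [0.011 0.009 2.989] twist -0.0018 norm 2.99 t 24.4 gap 53.8 F 29.9
```

Place the red shaker, lift, and back off towards the egg while staying clear of the camera's view.

```bash
python3 -m jog '[[50,[0,0,0.3],0],[50,[0,0,0.5],0],[50,[0,0,0.5],0],[50,[0,0,0.5],0],[50,[0,0,0.5],0],[50,[0,0,0.3],0],[50,[0,0,0.2],0],[50,[0,0,0.1],0],[50,[0,0,0.05],0],[50,[0,0,0.04],0],[50,[0,0,0],0],[80,[0,0,0],0],[80,[0,0,0],0],[80,[0,0,0],0],[80,[0,0,0],0]]'
python3 -m jog '[[80,[0,0,-0.3],0],[80,[0,0,-0.5],0],[80,[0,0,-0.6],0],[80,[0,0,-0.6],0],[80,[0,0,-0.6],0],[80,[0,0,-0.3],0],[80,[0.5,-0.5,0],0],[80,[0.5,-0.5,0],0],[80,[0.5,-0.5,0],0],[80,[0,-0.5,0],0],[80,[0,-0.5,0],0],[80,[0,-0.5,0],0],[80,[0,0,0],0]]'
python3 - <<'E'
from h import *
to(570,39,25,184)
shot('top',(60,110,230,170),3.4,'t2',[((523+k*72,314+k*5),129,27,(0,255,0)) for k in(-1,0,1)]+[((570,38.7),46,22,(0,255,0))]+[(p,15,39,(255,0,255)) for p in((598.2,-18.2),(511.5,8.5),(541,96.5))])
E
```

```text
clock: 25.85
eef_pos: [451.7, 309.6, 85.7]
eef_rot: [3.141, 0.0, -3.074]
wrist_force: [0.4, -0.4, 0.8]
finger_gap: 78.8
finger_force: 0.0
clock: 27.15
eef_pos: [387.0, 153.2, 230.8]
eef_rot: [-3.141, 0.001, -3.076]
wrist_force: [0.4, 0.0, -0.8]
finger_gap: 80.1
finger_force: 0.0
pos [387.  153.2 230.8] yaw -176.3 | delta units [-3.501 -2.516  4.118] twist -0.0015 norm 5.96 t 27.1 gap 80.1 F 0.0
```

View pics/t2.png

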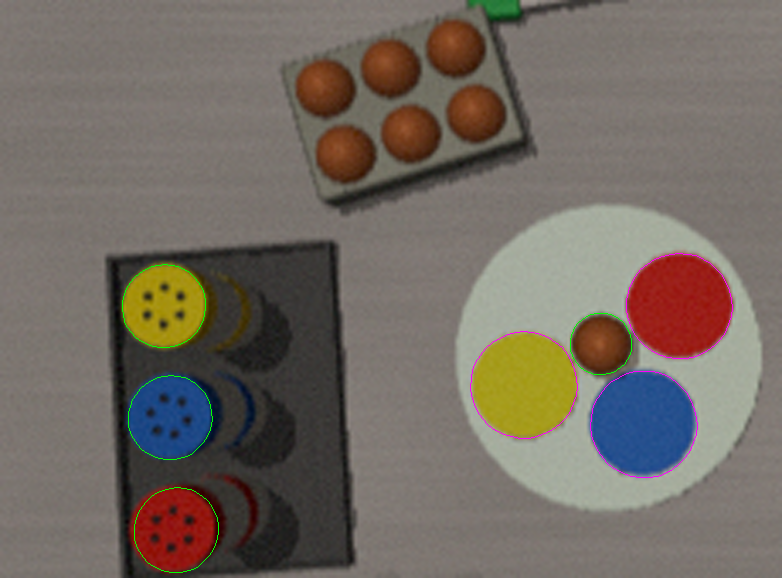

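All three shakers stand on their slots (164,306), (170,417) and (176,530). The pads and the egg (601,344) match the overlay. Next is the egg.

```bash
python3 -m jog '[[70,[-0.5,-0.36,0],0],[70,[-0.5,-0.36,0],0],[70,[-0.5,-0.36,0],0],[70,[-0.5,-0.36,0],0],[70,[-0.5,-0.36,0],0],[70,[-0.5,-0.36,0],0],[70,[-0.5,-0.36,0],0],[70,[0,0,0.4],0],[70,[0,0,0.5],0],[70,[0,0,0.5],0],[70,[0,0,0.5],0],[70,[0,0,0.5],0],[70,[0,0,0.5],0],[70,[0,0,0.3],0],[70,[0,0,0],0],[70,[0,0,0],0]]'
python3 -c "
from h import *
to(570,38.7,25.2,184)"
```

```text
clock: 28.8
eef_pos: [570.4, 41.3, 71.2]
eef_rot: [-3.142, 0.001, -3.074]
wrist_force: [0.1, 0.4, 0.8]
finger_gap: 70.0
finger_force: 0.0
pos [570.4  41.3  71.2] yaw -176.1 | delta units [ 0.011 -0.051  0.919] twist -0.0008 norm 0.92 t 28.8 gap 70.0 F 0.0
```

```bash
python3 -m jog '[[70,[0.01,-0.05,0],0],[70,[0,0,0.3],0],[70,[0,0,0.3],0],[70,[0,0,0.2],0],[70,[0,0,0.12],0],[70,[0,0,0],0],[30,[0,0,0],0],[30,[0,0,0],0],[30,[0,0,0],0],[30,[0,0,0],0],[30,[0,0,0],0],[30,[0,0,0],0],[30,[0,0,0],0]]' 12
python3 -m jog '[[30,[0,0,-0.1],0],[30,[0,0,-0.3],0],[30,[0,0,-0.5],0],[30,[0,0,-0.5],0],[30,[0,0,-0.5],0],[30,[0,0,-0.5],0],[30,[0,0,-0.5],0],[30,[0,0,-0.5],0],[30,[0,0,-0.3],0],[30,[0,0,-0.1],0],[30,[0,0,0],0]]'
python3 -c "
from h import *
to(524.1,-316.2,39.5,184);print(px2w('top',381.3,228.4,36))"
```

```text
clock: 30.1
eef_pos: [569.8, 38.2, 24.8]
eef_rot: [-3.141, 0.001, -3.075]
wrist_force: [-0.5, -3.3, 5.1]
finger_gap: 43.3
finger_force: 12.0
clock: 31.2
eef_pos: [569.6, 38.5, 215.2]
eef_rot: [3.141, 0.001, -3.074]
wrist_force: [-0.1, -0.6, -1.6]
finger_gap: 43.3
finger_force: 12.0
pos [569.6  38.5 215.2] yaw -176.1 | delta units [ 1.389 -7.018  3.512] twist -0.0008 norm 7.97 t 31.2 gap 43.3 F 12.0
[ 524.09206108 -315.88785853]
```

Run:
```python
from h import *
im=camera("top")
hsv=cv2.cvtColor(im,cv2.COLOR_RGB2HSV)
m=((hsv[:,:,0]>45)&(hsv[:,:,0]<85)&(hsv[:,:,1]>90));m[:215]=0;m[245:]=0;m[:,:365]=0
ys,xs=np.where(m);print(xs.mean(),ys.mean(),xs.min(),xs.max(),ys.min(),ys.max())
e=cv2.fitEllipse(cv2.convexHull(np.c_[xs,ys].astype(np.float32)));print(e,p:=px2w("top",*e[0],36))
shot("top",(335,190,90,90),6,"s1",[(p,38,20.5,(0,0,255)),(p,26,52,(255,0,255))])
```

```text
381.5486725663717 228.10619469026548 373 390 220 236
((381.45611572265625, 228.13809204101562), (16.817508697509766, 17.863040924072266), 117.63545989990234) [ 524.72826643 -316.2896731 ]
```

View pics/s1.png

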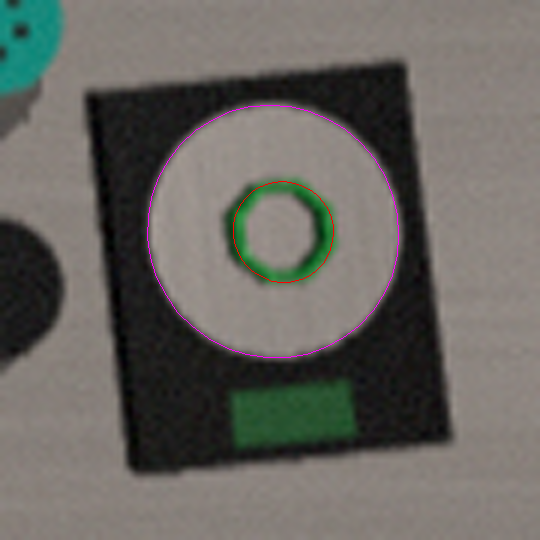

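```bash
python3 -m jog '[[30,[0.04,-0.2,0],0],[30,[0.08,-0.4,0],0],[30,[0.098,-0.5,0],0],[30,[0.098,-0.5,0],0],[30,[0.098,-0.5,0],0],[30,[0.098,-0.5,0],0],[30,[0.098,-0.5,0],0],[30,[0.098,-0.5,0],0],[30,[0.098,-0.5,0],0],[30,[0.098,-0.5,0],0],[30,[0.098,-0.5,0],0],[30,[0.098,-0.5,0],0],[30,[0.098,-0.5,0],0],[30,[0.098,-0.5,0],0],[30,[0.08,-0.4,0],0],[30,[0.1,-0.5,0],0],[30,[0,0,0],0],[30,[0,0,0],0]]'
python3 -m jog '[[30,[0,0,0.3],0],[30,[0,0,0.5],0],[30,[0,0,0.5],0],[30,[0,0,0.5],0],[30,[0,0,0.5],0],[30,[0,0,0.3],0],[30,[0,0,0.2],0],[30,[0,0,0],0],[30,[0,0,0],0]]'
python3 -c "
from h import *
to(524.7,-315.8,39.2,184)
shot('top',(310,170,130,110),5,'e1',[((524.7,-315.8),38,20.5,(0,0,255))])
"
```

```text
clock: 33.1
eef_pos: [520.6, -341.0, 213.6]
eef_rot: [3.141, -0.001, -3.075]
wrist_force: [0.7, 0.0, -1.3]
finger_gap: 43.4
finger_force: 12.0
clock: 34.0
eef_pos: [521.5, -340.8, 75.4]
eef_rot: [-3.141, 0.001, -3.074]
wrist_force: [-0.1, -0.2, -0.3]
finger_gap: 43.4
finger_force: 12.0
pos [ 521.5 -340.8   75.4] yaw -176.1 | delta units [-0.096  0.495  0.723] twist -0.0008 norm 0.88 t 34.0 gap 43.4 F 12.0
```

View pics/e1.png

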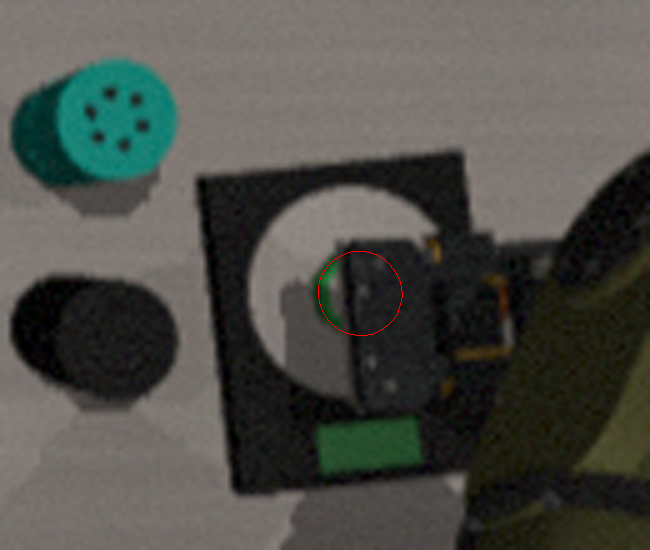

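I made one row too many, so the egg is 25 mm past the ring, still safely above it. Correcting and then seating it.

```bash
python3 -m jog '[[30,[-0.048,0.25,0],0],[30,[-0.048,0.245,0],0],[30,[0,0,0],0],[30,[0,0,0.25],0],[30,[0,0,0.2],0],[30,[0,0,0.15],0],[30,[0,0,0.08],0],[30,[0,0,0.03],0],[30,[0,0,0],0],[30,[0,0,0],0]]'
python3 -c "
from h import *
to(524.7,-315.8,39.2,184);st()"
```

```text
clock: 35.05
eef_pos: [524.7, -316.7, 39.4]
eef_rot: [-3.14, 0.002, -3.075]
wrist_force: [2.3, -4.3, 3.5]
finger_gap: 43.0
finger_force: 12.0
pos [ 524.7 -316.7   39.4] yaw -176.2 | delta units [-0.     0.019  0.003] twist -0.001 norm 0.02 t 35.0 gap 43.0 F 12.0
{'clock': 35.05, 'eef_pos': [524.74, -316.74, 39.36], 'eef_rot': [-3.14, 0.0, -3.07], 'wrist_force': [2.31, -4.31, 3.53], 'finger_gap': 43.02, 'finger_force': 12.0}
```

```bash
python3 -m jog '[[46,[0,0,0],0],[50,[0,0,0],0],[60,[0,0,0],0],[70,[0,0,0],0],[70,[0,0,0],0],[70,[0,0,-0.2],0],[70,[0,0,-0.4],0],[70,[0,0,-0.6],0],[70,[0,0,-0.6],0],[70,[0,0,-0.6],0],[70,[0,0,-0.6],0],[70,[0,0,-0.6],0],[80,[0,0.5,0],0],[80,[0,0.5,0],0],[80,[0,0.5,0],0],[80,[0,0.5,0],0],[80,[0,0.5,0],0],[80,[0,0,0],0]]'
python3 -c "
from h import *
to(451.7,309.6,86,184)
shot('top',(335,190,90,90),6,'s2',[((524.7,-315.8),58,22,(0,0,255))])"
```

```text
clock: 36.85
eef_pos: [515.9, -188.8, 220.0]
eef_rot: [-3.142, 0.001, -3.072]
wrist_force: [0.1, -0.5, 0.0]
finger_gap: 80.1
finger_force: 0.0
pos [ 515.9 -188.8  220. ] yaw -176.0 | delta units [ 0.591 10.033  2.679] twist -0.0001 norm 10.4 t 36.9 gap 80.1 F 0.0
```

View pics/s2.png

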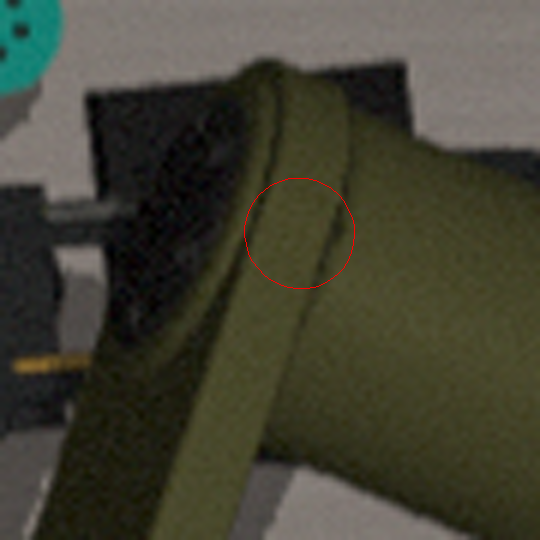

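The arm hides the scale. I'll move on to above the red shaker and look from there.

```bash
python3 -m jog '[[80,[0.035,0.59,0],0],[80,[0.035,0.59,0],0],[80,[0.035,0.59,0],0],[80,[0.035,0.59,0],0],[80,[0.035,0.59,0],0],[80,[0.035,0.59,0],0],[80,[0.035,0.59,0],0],[80,[0.035,0.59,0],0],[80,[0.035,0.59,0],0],[80,[0.035,0.59,0],0],[80,[0.035,0.59,0],0],[80,[0.035,0.59,0],0],[80,[0.035,0.59,0],0],[80,[0.035,0.59,0],0],[80,[0.035,0.59,0],0],[80,[0.035,0.59,0],0],[80,[0.035,0.59,0],0],[80,[0,0,0],0],[80,[0,0,0],0]]'
python3 -c "
from h import *
to(451.7,309.6,86,184)
shot('top',(335,190,90,90),6,'s3',[((524.7,-315.8),58,22,(0,0,255))])"
```

```text
clock: 38.8
eef_pos: [452.9, 307.1, 218.9]
eef_rot: [-3.141, -0.0, -3.074]
wrist_force: [0.2, -0.2, 0.1]
finger_gap: 80.1
finger_force: 0.0
pos [452.9 307.1 218.9] yaw -176.1 | delta units [0.021 0.053 2.659] twist -0.0007 norm 2.66 t 38.8 gap 80.1 F 0.0
```

View pics/s3.png

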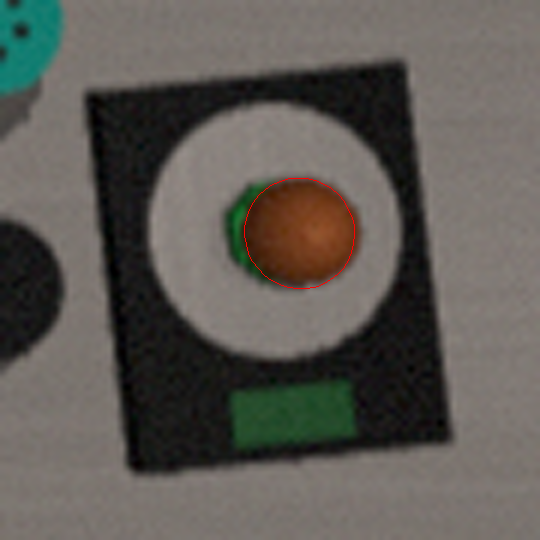

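The egg sits in the ring, centred on the expected circle (300,233). Now the red shaker goes to the red pad.

```bash
python3 -m jog '[[80,[0.02,0.05,0.3],0],[80,[0,0,0.5],0],[80,[0,0,0.5],0],[80,[0,0,0.5],0],[80,[0,0,0.5],0],[80,[0,0,0.26],0],[80,[0,0,0.1],0],[80,[0,0,0],0],[50,[0,0,0],0],[50,[0,0,0],0],[50,[0,0,0],0],[50,[0,0,0],0],[50,[0,0,0],0],[50,[0,0,0],0]]' 30
python3 -m jog '[[50,[0,0,-0.2],0],[50,[0,0,-0.4],0],[50,[0,0,-0.5],0],[50,[0,0,-0.5],0],[50,[0,0,-0.5],0],[50,[0,0,-0.5],0],[50,[0,0,-0.3],0],[50,[0,0,0],0]]'
python3 -c "
from h import *
to(598.2,-18.2,98,184)"
```

```text
clock: 40.25
eef_pos: [451.6, 310.0, 86.4]
eef_rot: [3.141, 0.001, -3.074]
wrist_force: [-0.7, 0.3, 4.8]
finger_gap: 53.7
finger_force: 30.0
clock: 41.05
eef_pos: [451.8, 310.1, 233.2]
eef_rot: [3.14, 0.003, -3.074]
wrist_force: [0.1, 0.2, -2.6]
finger_gap: 53.6
finger_force: 30.0
pos [451.8 310.1 233.2] yaw -176.1 | delta units [-2.473 -6.752  2.702] twist -0.0008 norm 7.68 t 41.0 gap 53.6 F 30.0
```

```bash
python3 -m jog '[[50,[-0.1,-0.26,0],0],[50,[-0.19,-0.52,0],0],[50,[-0.19,-0.52,0],0],[50,[-0.19,-0.52,0],0],[50,[-0.19,-0.52,0],0],[50,[-0.19,-0.52,0],0],[50,[-0.19,-0.52,0],0],[50,[-0.19,-0.52,0],0],[50,[-0.19,-0.52,0],0],[50,[-0.19,-0.52,0],0],[50,[-0.19,-0.52,0],0],[50,[-0.19,-0.52,0],0],[50,[-0.19,-0.52,0],0],[50,[-0.1,-0.26,0],0],[50,[0,0,0],0],[50,[0,0,0],0],[50,[0,0,0.4],0],[50,[0,0,0.5],0],[50,[0,0,0.5],0],[50,[0,0,0.4],0]]'
python3 -c "
from h import *
to(598.2,-18.2,97.5,184)"
```

```text
clock: 43.05
eef_pos: [597.0, -17.7, 139.6]
eef_rot: [3.141, -0.001, -3.073]
wrist_force: [0.8, 0.0, -2.4]
finger_gap: 53.5
finger_force: 30.0
pos [597.  -17.7 139.6] yaw -176.1 | delta units [-0.025 -0.012  0.842] twist -0.0004 norm 0.84 t 43.0 gap 53.5 F 30.0
```

```bash
python3 -m jog '[[50,[-0.02,-0.01,0.3],0],[50,[0,0,0.3],0],[50,[0,0,0.13],0],[50,[0,0,0],0],[50,[0,0,0],0]]'
python3 -c "
from h import *
to(598.2,-18.2,97.5,184)"
```

```text
clock: 43.55
eef_pos: [599.1, -19.5, 105.2]
eef_rot: [-3.141, 0.001, -3.074]
wrist_force: [-0.4, -0.2, -1.8]
finger_gap: 54.2
finger_force: 30.0
pos [599.1 -19.5 105.2] yaw -176.1 | delta units [0.017 0.027 0.153] twist -0.0008 norm 0.16 t 43.5 gap 54.2 F 30.0
```

```bash
python3 -m jog '[[50,[0.017,0.027,0.08],0],[50,[0,0,0.05],0],[50,[0,0,0.02],0],[50,[0,0,0],0],[80,[0,0,0],0],[80,[0,0,0],0],[80,[0,0,0],0],[80,[0,0,0],0],[80,[0,0,-0.3],0],[80,[0,0,-0.5],0],[80,[0,0,-0.6],0],[80,[0,0,-0.6],0],[80,[0,0,-0.5],0],[80,[0,0,-0.2],0]]'
python3 -m jog '[[80,[0.087,0.562,0],0],[80,[0.087,0.562,0],0],[80,[0.087,0.562,0],0],[80,[0.087,0.562,0],0],[80,[0.087,0.562,0],0],[80,[0.087,0.562,0],0],[80,[0.087,0.562,0],0],[80,[0.087,0.562,0],0],[80,[0.087,0.562,0],0],[80,[0.087,0.562,0],0],[80,[0.087,0.562,0],0],[80,[0.087,0.562,0],0],[80,[0,0,0],0],[80,[0,0,0],0]]'
python3 -c "
from h import *
to(522.9,313.5,86.2,184)"
```

```text
clock: 44.95
eef_pos: [598.5, -18.3, 235.6]
eef_rot: [-3.141, 0.004, -3.074]
wrist_force: [0.2, -0.6, -0.0]
finger_gap: 79.7
finger_force: 0.0
clock: 46.35
eef_pos: [522.9, 314.7, 231.6]
eef_rot: [-3.141, -0.001, -3.074]
wrist_force: [-0.9, -0.0, 0.0]
finger_gap: 79.9
finger_force: 0.0
pos [522.9 314.7 231.6] yaw -176.1 | delta units [-0.    -0.023  2.907] twist -0.0005 norm 2.91 t 46.4 gap 79.9 F 0.0
```

```bash
python3 -m jog '[[80,[0,-0.02,0.3],0],[80,[0,0,0.5],0],[80,[0,0,0.5],0],[80,[0,0,0.5],0],[80,[0,0,0.5],0],[80,[0,0,0.4],0],[80,[0,0,0.2],0],[80,[0,0,0],0],[50,[0,0,0],0],[50,[0,0,0],0],[50,[0,0,0],0],[50,[0,0,0],0],[50,[0,0,0],0],[50,[0,0,0],0]]' 30
python3 -m jog '[[50,[0,0,-0.2],0],[50,[0,0,-0.4],0],[50,[0,0,-0.5],0],[50,[0,0,-0.5],0],[50,[0,0,-0.5],0],[50,[0,0,-0.5],0],[50,[0,0,-0.3],0],[50,[0,0,0],0]]'
python3 -m jog '[[50,[0.027,-0.25,0],0],[50,[0.054,-0.506,0],0],[50,[0.054,-0.506,0],0],[50,[0.054,-0.506,0],0],[50,[0.054,-0.506,0],0],[50,[0.054,-0.506,0],0],[50,[0.054,-0.506,0],0],[50,[0.054,-0.506,0],0],[50,[0.054,-0.506,0],0],[50,[0.054,-0.506,0],0],[50,[0.054,-0.506,0],0],[50,[0.054,-0.506,0],0],[50,[0.027,-0.25,0],0],[50,[0,0,0],0],[50,[0,0,0.4],0],[50,[0,0,0.5],0],[50,[0,0,0.5],0],[50,[0,0,0.4],0],[50,[0,0,0],0],[50,[0,0,0],0]]'
python3 -c "
from h import *
to(511.5,8.5,97.2,184)"
```

```text
clock: 47.75
eef_pos: [523.5, 313.8, 87.6]
eef_rot: [3.141, 0.001, -3.074]
wrist_force: [-0.8, -1.1, 6.1]
finger_gap: 53.7
finger_force: 30.0
clock: 48.55
eef_pos: [523.7, 314.0, 234.4]
eef_rot: [3.14, 0.003, -3.074]
wrist_force: [-0.4, -0.1, -2.6]
finger_gap: 53.7
finger_force: 30.0
clock: 50.55
eef_pos: [511.3, 9.5, 142.3]
eef_rot: [3.141, -0.0, -3.074]
wrist_force: [0.5, -0.2, -0.6]
finger_gap: 53.6
finger_force: 30.0
pos [511.3   9.5 142.3] yaw -176.1 | delta units [-0.003 -0.021  0.902] twist -0.0006 norm 0.9 t 50.5 gap 53.6 F 30.0
```

```bash
python3 -m jog '[[50,[0,-0.02,0.25],0],[50,[0,0,0.25],0],[50,[0,0,0.2],0],[50,[0,0,0.1],0],[50,[0,0,0.06],0],[50,[0,0,0.02],0],[50,[0,0,0],0],[80,[0,0,0],0],[80,[0,0,0],0],[80,[0,0,0],0],[80,[0,0,0],0],[80,[0,0,-0.3],0],[80,[0,0,-0.5],0],[80,[0,0,-0.6],0],[80,[0,0,-0.6],0],[80,[0,0,-0.5],0],[80,[0,0,-0.2],0]]'
python3 -m jog '[[80,[-0.19,0.553,0],0],[80,[-0.19,0.553,0],0],[80,[-0.19,0.553,0],0],[80,[-0.19,0.553,0],0],[80,[-0.19,0.553,0],0],[80,[-0.19,0.553,0],0],[80,[-0.19,0.553,0],0],[80,[-0.19,0.553,0],0],[80,[-0.19,0.553,0],0],[80,[-0.19,0.553,0],0],[80,[-0.19,0.553,0],0],[80,[0,0,0],0],[80,[0,0,0],0]]'
python3 -c "
from h import *
to(595,319.1,87,184)
shot('top',(185,160,110,110),5,'b1',[((598.2,-18.2),140,27,(0,255,0)),((511.5,8.5),140,27,(0,255,0))])"
```

```text
clock: 52.25
eef_pos: [511.9, 7.9, 235.2]
eef_rot: [-3.141, 0.003, -3.074]
wrist_force: [0.1, -0.1, -0.5]
finger_gap: 80.3
finger_force: 0.0
clock: 53.55
eef_pos: [594.9, 318.5, 231.5]
eef_rot: [-3.141, -0.002, -3.074]
wrist_force: [-0.0, -0.6, 0.4]
finger_gap: 80.2
finger_force: 0.0
pos [594.9 318.5 231.5] yaw -176.1 | delta units [-0.007  0.015  2.89 ] twist -0.0006 norm 2.89 t 53.5 gap 80.2 F 0.0
```

View pics/b1.png

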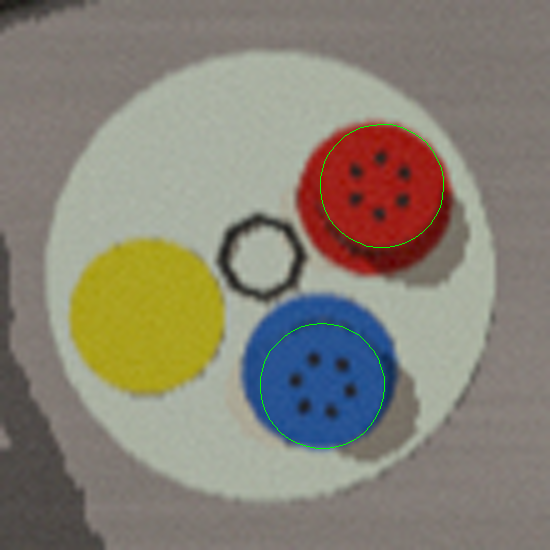

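Red (382,186) and blue (322,386) stand centred on their pads. Yellow is next.

```bash
python3 -m jog '[[80,[0,0.015,0.3],0],[80,[0,0,0.5],0],[80,[0,0,0.5],0],[80,[0,0,0.5],0],[80,[0,0,0.5],0],[80,[0,0,0.4],0],[80,[0,0,0.18],0],[80,[0,0,0],0],[50,[0,0,0],0],[50,[0,0,0],0],[50,[0,0,0],0],[50,[0,0,0],0],[50,[0,0,0],0],[50,[0,0,0],0]]' 30
python3 -m jog '[[50,[0,0,-0.2],0],[50,[0,0,-0.4],0],[50,[0,0,-0.5],0],[50,[0,0,-0.5],0],[50,[0,0,-0.5],0],[50,[0,0,-0.5],0],[50,[0,0,-0.3],0],[50,[0,0,0],0],[50,[0.077,-0.243,0],0],[50,[0.153,-0.486,0],0],[50,[0.153,-0.486,0],0],[50,[0.153,-0.486,0],0],[50,[0.153,-0.486,0],0],[50,[0.153,-0.486,0],0],[50,[0.153,-0.486,0],0],[50,[0.153,-0.486,0],0],[50,[0.153,-0.486,0],0],[50,[0.077,-0.243,0],0],[50,[0,0,0],0],[50,[0,0,0],0]]'
python3 -m jog '[[50,[0,0,0.4],0],[50,[0,0,0.5],0],[50,[0,0,0.5],0],[50,[0,0,0.4],0],[50,[0,0,0],0],[50,[0,0,0],0]]'
python3 -c "
from h import *
to(541,96,98,184)"
```

```text
clock: 55.0
eef_pos: [595.4, 319.2, 89.6]
eef_rot: [3.141, 0.001, -3.074]
wrist_force: [-0.3, -1.2, 4.7]
finger_gap: 53.7
finger_force: 30.0
clock: 57.0
eef_pos: [541.1, 96.9, 233.7]
eef_rot: [3.141, -0.0, -3.075]
wrist_force: [0.2, 0.0, -1.9]
finger_gap: 53.3
finger_force: 30.0
clock: 57.6
eef_pos: [541.3, 97.1, 144.4]
eef_rot: [3.141, -0.0, -3.074]
wrist_force: [-0.3, 0.2, -2.0]
finger_gap: 53.8
finger_force: 30.0
pos [541.3  97.1 144.4] yaw -176.1 | delta units [ 0.007 -0.022  0.927] twist -0.0006 norm 0.93 t 57.6 gap 53.8 F 30.0
```

```bash
python3 -m jog '[[50,[0,-0.02,0.25],0],[50,[0,0,0.25],0],[50,[0,0,0.2],0],[50,[0,0,0.1],0],[50,[0,0,0.06],0],[50,[0,0,0.015],0],[50,[0,0,0],0],[80,[0,0,0],0],[80,[0,0,0],0],[80,[0,0,0],0],[80,[0,0,0],0],[80,[0,0,-0.3],0],[80,[0,0,-0.5],0],[80,[0,0,-0.6],0],[80,[0,0,-0.6],0],[80,[0,0,-0.5],0],[80,[0,0,-0.2],0]]'
python3 -m jog '[[80,[0.4,0.4,0],0],[80,[0.4,0.4,0],0],[80,[0.4,0.4,0],0],[80,[0.4,0.4,0],0],[80,[0.4,0.4,0],0],[80,[0.4,0.4,0],0],[80,[0.4,0.4,0],0],[80,[0,0,0],0],[80,[0,0,0],0]]'
python3 - <<'E'
from h import *
st()
g=(0,255,0)
shot('top',(110,100,310,180),2.5,'f1',[((598.2,-18.2),140,27,g),((511.5,8.5),140,27,g),((541,96),140,27,g),((524.7,-315.8),58,22,g)])
E
```

```text
clock: 59.3
eef_pos: [541.7, 95.4, 237.6]
eef_rot: [3.141, 0.003, -3.074]
wrist_force: [-0.2, 0.3, 0.1]
finger_gap: 79.8
finger_force: 0.0
clock: 60.2
eef_pos: [391.9, 225.7, 234.8]
eef_rot: [-3.141, -0.0, -3.073]
wrist_force: [0.6, 0.2, -0.1]
finger_gap: 79.6
finger_force: 0.0
{'clock': 60.2, 'eef_pos': [391.92, 225.66, 234.76], 'eef_rot': [-3.14, -0.0, -3.07], 'wrist_force': [0.58, 0.24, -0.1], 'finger_gap': 79.65, 'finger_force': 0.0}
```

View pics/f1.png

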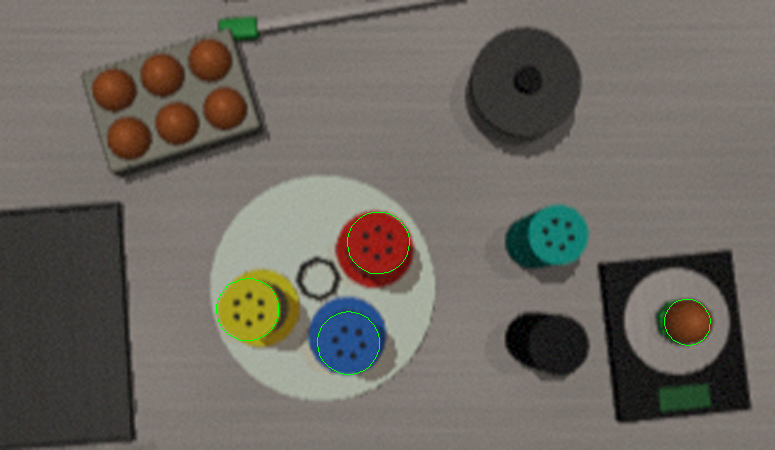

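All three shakers are on their own pads: yellow (249,309), red (379,242) and blue (348,342). The egg is in the ring (688,322), the carton hasn't moved and the gripper is clear.

```bash
python3 -c "
from cell import *
print(sign_off())"
```

```text
the job is handed in; nothing more can be done
None
```

The job is handed in with no verdict returned; the last picture shows the egg upright in the green ring, each shaker on its own colour's pad, the carton unmoved and the gripper clear, at about 60 s of the 144 s allowed.

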